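# Click both lens discs of a bench tester to their pointers

### The arm

A 7-joint arm with a two-finger parallel gripper is mounted at the origin on the work surface. World frame = base frame: x ahead of the robot, y to its left, z up, the work surface at z = 0. Lengths are in m, angles in rad, forces in N, time in s.
With the tool pointing down it reaches from about 0.4 to 0.875 m from the base axis. Payload 6.5 kg.
Tool frame: the origin (TCP) lies between the finger pads; the fingertips stand 8 mm ahead of it and the grasp point (between the pads) lies 11 mm behind it; z points along the fingers, y is the direction in which the jaws open and shut (so a half turn about z gives the same grasp; the last joint's range is limited). The gripper opens to 88 mm and grips with 3 to 60 N. Pads are 18 mm wide; open, the fingers measure 123 mm over their backs; the gripper's body (75 mm by 187 mm) begins 45 mm behind the grasp point.
Start: joints at [1.037, 0.536, -0.004, 1.538, 0.003, 1.067, -0.071], TCP at [0.293, -0.58, 0.247] pointing down, gripper open.
Joint ranges: [-2.7, 2.7], [-0.37, 2.16], [-1.27, 1.26], [0.24, 2.4], [-1.31, 4.45], [0.19, 1.91], [-2.76, 2.76]. Speed limits (rad/s): [2.39, 2.39, 3.14, 3.14, 3.14, 3.14, 3.14].

### API

Orientations are given as [roll, pitch, yaw] about the fixed x, y, z axes, in that order (R = Rz(yaw) Ry(pitch) Rx(roll)).
In Python, from bench import arm gives the robot as it stands. The module is installed in compiled form; this text tells all that it offers.
- The arm moves only by the tool step_arm, never from a script. Its argument "rows" is text: rows parted by semicolons, each of 7 numbers parted by spaces: the shift along the world's x, y, z scaled (see below), then the turn, a rotation vector about the world's x, y, z scaled (see below), then the opening, from 0 (shut) to 1 (fully open). A call has exactly 5 rows; each row is the pose to reach, as a shift and turn from the pose commanded when the call began, turning the shorter way round; what a row does not reach only later rows make up. The controller multiplies each number of a shift by 0.5 m and each number of a turn by 180 degrees. A row lasts 1/10 s, in which the tool goes at most 50 mm and 8.59 degrees, less where a joint would pass 70% of its speed; a pose out of reach is approached as far as the arm can. A call with a number of a shift or a turn outside -1 to 1 is refused whole. A call with a gripper value outside its range is refused whole. The fingers move at their own pace and stop on an object; "newtons" is the grip in N (left out, the last holds). Time passes only in rows, so rows that repeat a pose let the fingers close, or fill a call up. It gives the time, the measured TCP pose, the force and the opening at its end, in the units of the state.
- arm.state(): the state, without advancing time (a new reading comes with each control period).
- arm.get_image(name): name is "scene" or "top" or "wrist"; returns the picture (384x512x3 uint8, blue, green, red); there is no depth.
- arm.camera_params(name): a dict with "fovy" (degrees; the focal length in pixels is half the picture's height over the tangent of half this angle, whatever the lens; pixels are square), "cx", "cy" (the principal point, pixels), "k1" (the pictures are not rectified: a ray, as slopes to the right and down, at radius r is drawn at 1 + k1 r^2 times it, then the intrinsics apply), "origin" and "orientation" of the camera in the world; the wrist camera has in their place "T_tool_cam" (4x4, takes a point from camera to tool coordinates, whose origin is the TCP and whose axes are the flange's). Camera axes: x right, y up, looking along -z (the intrinsics and any distortion apply to the point x, -y, -z); pixel columns grow to the right and rows downward; lengths in m; the calibration is good to about 2 mm. A picture is of the moment at which its call begins: read the wrist's pose just before it. camera_params takes no time and is no camera call.
- arm.finish_job(): hands the job in, once; it reports no verdict.
The state is a dict: "time_s": time; "joint_positions": joint angles; "qvel": joint speeds; "tau": joint torques, N m; "tool_pos": TCP position; "eef_rot": TCP orientation; "force": force on the tool from outside, world axes, zero at the start; "ft_torque": the same for the moment, N m; "grip_width": opening from 0.0 (shut) to 1.0 (fully open).
Only numpy, scipy, OpenCV 4.12 (cv2) and the standard library are available. Lean on these libraries where they do the work, as an engineer would, in place of code of your own. Each camera call takes 0.05 s, during which the arm holds its last target.

### The job

Get the lens tester ready for the next visitor: with a fingertip, flick the lobed edge of each of its two discs clockwise, seen from above, click by click, until the lobe with the upright stud rests at that disc's fixed pointer. Do not let a stud go past its pointer, push gently, and leave the things standing on and around the tester where they are: nothing is to be picked up.

Things in the scene. Friction and masses are not known exactly. Their poses are not given: they have to be found in the camera images.
- tester: Ivory bench lens tester, fixed. Origin at table height midway between its two disc axes; x points from the discs to the rear housing (85 mm high, begins 86 mm behind the disc axes; the front is free), y to the left disc, z up. Disc axes at y = +88 and -88 mm. Base plate 262 x 330 mm, top at z = 20 mm, reaching 90 mm in front of the axes. The drum under each disc has 38 mm radius.
- left_axis (a point): Centre of the left disc's top (z = 86 mm), on its upright axis. Black disc, 16 mm thick: hub of 44 mm radius, eight finger lobes 45 degrees apart, 12 mm wide, out to 72 mm radius; gaps about 38 mm wide at 65 mm radius, open 50 mm deep below the disc. At rest one lobe points straight to the front (tester -x); lobes there move to tester +y when it turns clockwise.
- left_stud (a point): Top centre (z = 106 mm) of the upright steel stud, 16 mm across and 20 mm tall, on one lobe of the left disc, 64 mm from the axis; it turns with the disc.
- left_pointer (a point): Tip of the left disc's fixed dark steel pointer (wedge, top at z = 93 mm), on the rear housing's front edge, 80 mm from the disc axis in the tester's +x direction.
- disc_left (a joint): Left disc's angle, rad: 0 = stud at pointer, growing clockwise from above. Sprung rests every 0.785 (one click); starts 1, 2 or 3 clicks short (-0.785, -1.571 or -2.356). About 3 N at a lobe's end, at up to 0.1 m/s, turns it; past half a click it snaps on to the next rest, before that it springs back. A fingertip moved round from the middle of one gap to where the next gap's middle was gives just one click.
- right_axis (a point): Centre of the right disc's top (z = 86 mm), on its upright axis. Black disc, 16 mm thick: hub of 44 mm radius, eight finger lobes 45 degrees apart, 12 mm wide, out to 72 mm radius; gaps about 38 mm wide at 65 mm radius, open 50 mm deep below the disc. At rest one lobe points straight to the front (tester -x); lobes there move to tester +y when it turns clockwise.
- right_stud (a point): Top centre (z = 106 mm) of the upright steel stud, 16 mm across and 20 mm tall, on one lobe of the right disc, 64 mm from the axis; it turns with the disc.
- right_pointer (a point): Tip of the right disc's fixed dark steel pointer (wedge, top at z = 93 mm), on the rear housing's front edge, 80 mm from the disc axis in the tester's +x direction.
- disc_right (a joint): Right disc's angle, rad: 0 = stud at pointer, growing clockwise from above. Sprung rests every 0.785 (one click); starts 1, 2 or 3 clicks short (-0.785, -1.571 or -2.356). About 3 N at a lobe's end, at up to 0.1 m/s, turns it; past half a click it snaps on to the next rest, before that it springs back. A fingertip moved round from the middle of one gap to where the next gap's middle was gives just one click.
- drops: small white dropper bottle, 20 mm wide, 45 mm tall, standing on the tester's base plate in front of and between the discs; bystander. Origin at the middle of its underside.
- frames_top: folded black spectacles, 130 x 35 x 42 mm, lying on top of the tester's rear housing; bystander. Origin at the middle of its underside.
- frames_table: folded amber spectacles, 130 x 35 x 42 mm, on the table; bystander. Origin at the middle of its underside.
- case: black spectacle case, 60 x 158 x 40 mm, on the table; bystander. Origin at the middle of its underside.
- spray: lens-cleaner bottle, 44 mm wide, 130 mm tall, on the table; bystander. Origin at the middle of its underside.
- penlight: steel penlight, 128 mm long, 15 mm thick, lying on the table; bystander. Origin under its middle.
- lens_ring: steel trial-lens ring, 38 mm across, 5 mm high, lying on the table; bystander. Origin at the middle of its underside.

How it is judged:
By the outcome, as a careful person would: the job done as asked, in the order asked, and still so for the second after the job is handed in, with the robot touching nothing.
It also fails if it takes over 61 s, if anything falls off the work surface, if the arm or the gripper's body presses on something with over 40 N, if the wrist force passes 120 N, or if a joint passes its speed limit or range.

## Working session

There is one attempt and no reset: what is moved stays moved. The work goes in short steps, Python scripts to look and compute and a tool call to move; the robot and the scene stay as the last step left them, time stands still between calls to the robot, and variables do not carry over. Pictures are saved under pics/ and viewed, and the job is handed in when it is done.

Besides the shell and the picture viewer there is one more tool, called after "Emit:" by a JSON object that holds its "name" and its "arguments", one argument or row to a line. step_arm: Moves the arm, as the interface text tells. Shifts and turns lie within -1 to 1; 1 stands for 0.5 m of shift or 180 degrees of turn. Its arguments: {"type":"object","properties":{"rows":{"type":"string"},"newtons":{"type":"number"}},"required":["rows"]}

```bash
mkdir -p pics
python3 - <<'E'
from bench import arm
import cv2
print(arm.state())
for n in ["scene","top","wrist"]:
    print(n,arm.camera_params(n))
for n in ["scene","top"]:
    cv2.imwrite(f"pics/{n}0.png",arm.get_image(n))
E
```

```text
{'time_s': 0.0, 'joint_positions': array([ 1.03679781,  0.53714586, -0.00444639,  1.53882461,  0.00262312,
        1.06726181, -0.07120807]), 'qvel': array([-1.20025396e-03,  1.47418272e-04, -1.57266580e-03, -6.33271979e-05,
        9.07465742e-04, -4.98370646e-04,  5.96043220e-04]), 'tau': array([ 3.58980678e-04, -5.70986080e+01,  9.90860648e-01, -2.51599324e+01,
       -5.62455249e-02,  1.79671840e-02,  1.31888660e-04]), 'tool_pos': array([ 0.29283039, -0.57966767,  0.24587105]), 'eef_rot': array([-3.13996439e+00,  1.36520842e-04,  4.67880243e-01]), 'force': array([0.030496  , 0.26914716, 0.43709729]), 'ft_torque': array([ 0.04594366,  0.01875956, -0.03939192]), 'grip_width': 0.9981158878965473}
scene {'fovy': 56.58266452194843, 'cx': 260.40463945625345, 'cy': 188.40893282975188, 'k1': -0.06899318793923942, 'origin': array([ 1.22406125, -0.05526167,  0.74174699]), 'orientation': array([ 0.83054085, -0.00837495,  1.50982868])}
top {'fovy': 44.65811200216607, 'cx': 253.79788106957255, 'cy': 197.46275026540462, 'k1': -0.12353845012584463, 'origin': array([ 0.46540404, -0.01268667,  1.3593517 ]), 'orientation': array([ 4.43465081e-02, -4.68154495e-04, -1.57486136e+00])}
wrist {'fovy': 60.546158530747505, 'cx': 251.22060750424345, 'cy': 193.42635409014767, 'k1': 0.017045816677223095, 'T_tool_cam': array([[ 5.34455092e-06,  9.59826103e-01,  2.80595530e-01,
         7.21838818e-02],
       [ 9.99999999e-01,  5.17550757e-06, -3.67508997e-05,
        -1.00264127e-03],
       [-3.67266971e-05,  2.80595530e-01, -9.59826103e-01,
        -1.38335722e-01],
       [ 0.00000000e+00,  0.00000000e+00,  0.00000000e+00,
         1.00000000e+00]])}
```

View pics/scene0.png

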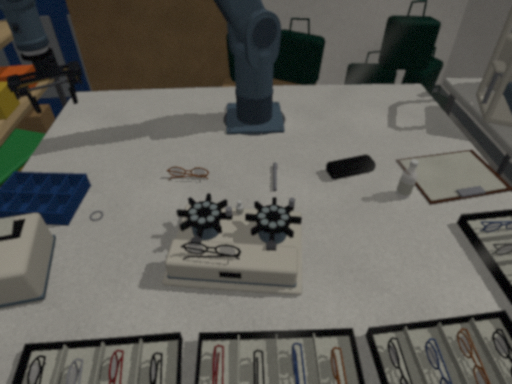

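View pics/top0.png

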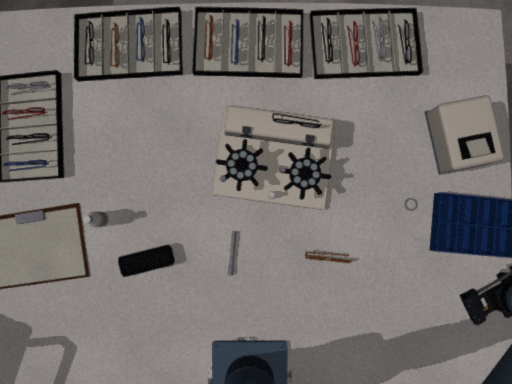

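The scene view shows the tester with its housing towards the camera. The top view has the left disc at about (241,165), the right disc at about (306,173) and the bottle at about (272,195). Next I zoom in.

```bash
cat > h.py <<'E'
import numpy as np, cv2
from scipy.spatial.transform import Rotation as R
from bench import arm
def cam(n,state=None):
    p=arm.camera_params(n); f=192/np.tan(np.radians(p['fovy'])/2)
    if n=='wrist':
        T=np.eye(4); T[:3,:3]=R.from_euler('xyz',state['eef_rot']).as_matrix(); T[:3,3]=state['tool_pos']
        C=T@p['T_tool_cam']
    else:
        C=np.eye(4); C[:3,:3]=R.from_euler('xyz',p['orientation']).as_matrix(); C[:3,3]=p['origin']
    return p,f,C
def ray(c,uv):
    p,f,C=c
    d=np.array([(uv[0]-p['cx'])/f,(uv[1]-p['cy'])/f]); s=d.copy()
    for _ in range(20): s=d/(1+p['k1']*(s@s))
    v=C[:3,:3]@np.array([s[0],-s[1],-1]); return C[:3,3],v
def onz(c,uv,z):
    o,v=ray(c,uv); return o+v*(z-o[2])/v[2]
def proj(c,P):
    p,f,C=c; q=C[:3,:3].T@(np.asarray(P)-C[:3,3]); s=np.array([q[0],-q[1]])/-q[2]
    return s*(1+p['k1']*(s@s))*f+[p['cx'],p['cy']]
E
python3 - <<'E'
import cv2
im=cv2.imread('pics/top0.png')[95:215,205:345]; cv2.imwrite('pics/topz.png',cv2.resize(im,None,fx=5,fy=5,interpolation=cv2.INTER_CUBIC))
im=cv2.imread('pics/scene0.png')[180:300,160:310]; cv2.imwrite('pics/scenez.png',cv2.resize(im,None,fx=5,fy=5,interpolation=cv2.INTER_CUBIC))
E
```

```text
(no output)
```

View pics/topz.png

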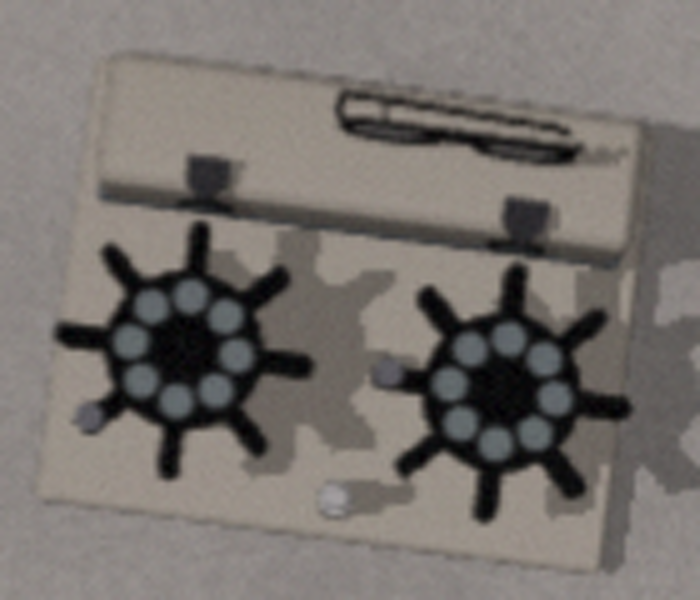

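View pics/scenez.png

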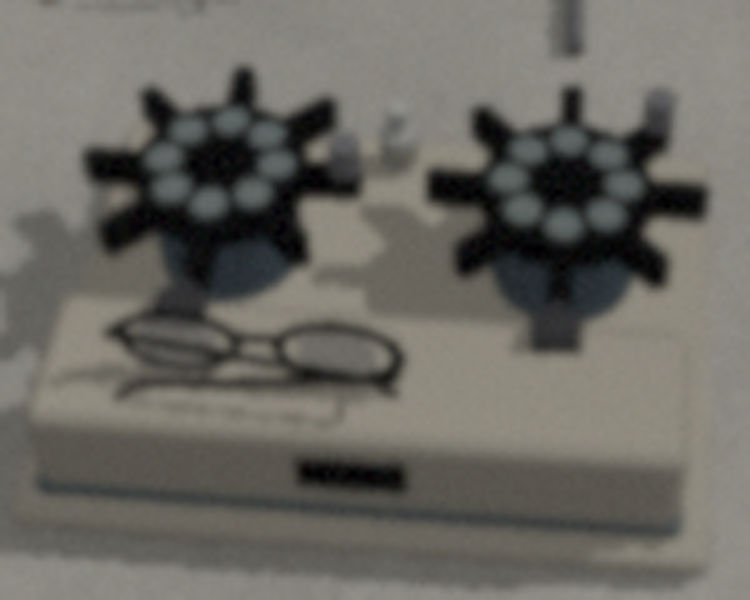

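Run:
```python
from h import *
for n,cs in [("top",[(241,165),(306,173)]),("scene",[(273.5,217),(203.5,213)])]:
    im=cv2.imread(f'pics/{n}0.png'); c=cam(n)
    g=im.max(2)
    for cc in cs:
        dark=(g<55).astype(np.uint8)
        k,l,st,ce=cv2.connectedComponentsWithStats((g>=60).astype(np.uint8),connectivity=4)
        pts=[]
        for i in range(1,k):
            if np.hypot(*(ce[i]-cc))<30 and 8<st[i,4]<80: pts.append((ce[i],st[i,4]))
        P=np.array([onz(c,p[0],.086)[:2] for p in pts])
        print(n,cc,len(pts),[p[1] for p in pts])
        if len(P)<5: continue
        A=np.c_[2*P,np.ones(len(P))]; s=np.linalg.lstsq(A,(P**2).sum(1),rcond=None)[0]
        r=np.sqrt(s[2]+s[:2]@s[:2]); d=P-s[:2]
        ang=np.degrees(np.arctan2(d[:,1],d[:,0])); 
        ph=np.angle(np.exp(1j*8*np.radians(ang)).mean())/8
        print('centre',s[:2],'r',r,'rad',np.hypot(*d.T).round(4),'ang',np.sort(ang.round(1)),'ph',np.degrees(ph))
```

```text
top (241, 165) 8 [np.int32(39), np.int32(38), np.int32(39), np.int32(39), np.int32(36), np.int32(37), np.int32(38), np.int32(39)]
centre [0.61297307 0.02050119] r 0.029129778936955335 rad [0.029  0.0293 0.0291 0.0291 0.0291 0.0292 0.0293 0.0289] ang [-142.3  -97.8  -53.1   -8.5   36.7   82.2  127.3  172.6] ph -7.856446146125409
top (306, 173) 8 [np.int32(35), np.int32(34), np.int32(35), np.int32(37), np.int32(36), np.int32(38), np.int32(36), np.int32(38)]
centre [ 0.58891827 -0.15414741] r 0.028822618309049475 rad [0.0288 0.0291 0.0286 0.0288 0.0289 0.0287 0.0289 0.0289] ang [-142.8  -97.6  -52.3   -7.    36.9   81.7  127.6  172.5] ph -7.621420229345009
scene (273.5, 217) 0 []
scene (203.5, 213) 0 []
```

Emit:
{"name": "step_arm", "arguments": {
  "rows": "0.038 0.072 0 0 0 0.0455 0; 0.076 0.144 0 0 0 0.091 0; 0.114 0.216 0 0 0 0.1365 0; 0.152 0.288 0 0 0 0.182 0; 0.19 0.36 0 0 0 0.2275 0",
  "newtons": 10
}}

```text
time_s: 0.6
tool_pos: [0.3884, -0.3985, 0.2465]
eef_rot: [-3.141, -0.0, 1.188]
force: [0.3, -0.0, 0.5]
grip_width: 0.567
```

Emit:
{"name": "step_arm", "arguments": {
  "rows": "0.038 0.072 0 0 0 0.0455 0; 0.076 0.144 0 0 0 0.091 0; 0.114 0.216 0 0 0 0.1365 0; 0.152 0.288 0 0 0 0.182 0; 0.19 0.36 0 0 0 0.2275 0"
}}

```text
time_s: 1.1
tool_pos: [0.4834, -0.2186, 0.2466]
eef_rot: [-3.141, -0.0, 1.903]
force: [-0.2, 0.1, -0.2]
grip_width: 0.117
```

Emit:
{"name": "step_arm", "arguments": {
  "rows": "0.038 0.072 0 0 0 0.0455 0; 0.076 0.144 0 0 0 0.091 0; 0.114 0.216 0 0 0 0.1365 0; 0.152 0.288 0 0 0 0.182 0; 0.19 0.36 0 0 0 0.2275 0"
}}

```text
time_s: 1.6
tool_pos: [0.5784, -0.0389, 0.2465]
eef_rot: [-3.141, -0.0, 2.618]
force: [0.7, -0.3, 0.1]
grip_width: 0.005
```

```bash
cat > look.py <<'E'
import sys
from h import *
s=arm.state(); c=cam('wrist',s); im=arm.get_image('wrist'); tag=sys.argv[1]
cv2.imwrite(f'pics/w{tag}.png',im)
t=np.radians(-7.8)
for nm,a in [('L',(.6130,.0205)),('R',(.5889,-.1541))]:
    for k in range(8):
        p=proj(c,[a[0]+.067*np.cos(t+np.pi/8+k*np.pi/4),a[1]+.067*np.sin(t+np.pi/8+k*np.pi/4),.086])
        if max(abs(p))<2000: cv2.circle(im,tuple(int(v) for v in p),2,(0,0,255),-1)
    p=proj(c,[*a,.086]); 
    if max(abs(p))<2000: cv2.circle(im,tuple(int(v) for v in p),3,(0,255,0),-1)
R_=R.from_euler('xyz',s['eef_rot']).as_matrix()
p=proj(c,s['tool_pos']+R_@[0,0,.008]); cv2.circle(im,tuple(int(v) for v in p),3,(255,0,255),-1)
cv2.imwrite(f'pics/w{tag}m.png',im); print(s['time_s'],s['tool_pos'],np.degrees(s['eef_rot'][2]),s['force'])
cv2.imwrite(f'pics/t{tag}.png',cv2.resize(arm.get_image('top')[95:215,205:345],None,fx=4,fy=4,interpolation=cv2.INTER_CUBIC))
E
python3 look.py a
```

```text
1.6 [ 0.57841724 -0.03885375  0.24645509] 149.9746199144781 [ 0.71595782 -0.30349778  0.07697331]
```

View pics/wam.png

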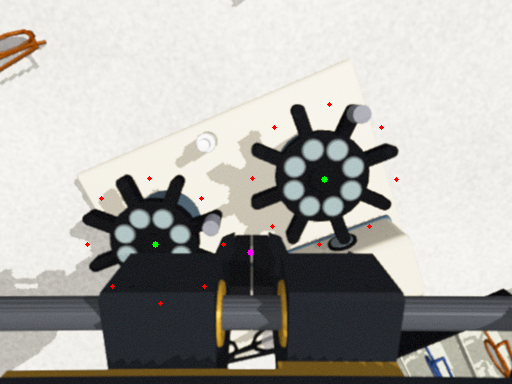

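View pics/ta.png

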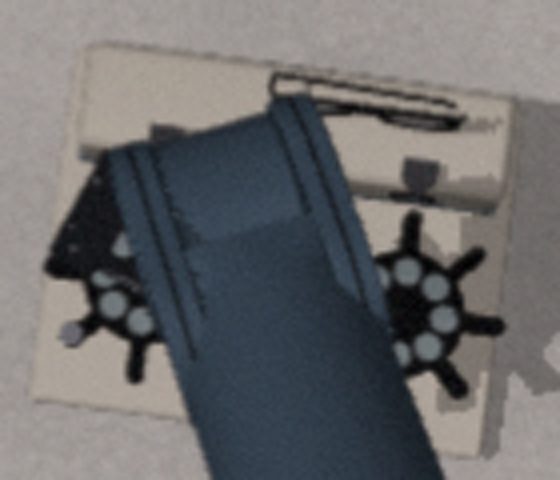

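Wrist view: the predicted gap marks lie in the gaps of both discs, and the left stud, near (360,113), is 3 clicks short. The right stud, near (210,227), is 2 short. I go down into the left disc's gap.

Emit:
{"name": "step_arm", "arguments": {
  "rows": "0.001 0.003 -0.08 0 0 0 0; 0.002 0.003 -0.16 0 0 0 0; 0.002 0.003 -0.21 0 0 0 0; 0.002 0.003 -0.23 0 0 0 0; 0.002 0.003 -0.24 0 0 0 0"
}}

```text
time_s: 2.2
tool_pos: [0.5786, -0.039, 0.126]
eef_rot: [-3.141, -0.001, 2.611]
force: [0.6, -0.1, 0.5]
grip_width: 0.008
```

Emit:
{"name": "step_arm", "arguments": {
  "rows": "0 0 -0.02 0 0 0 0; 0 0 -0.04 0 0 0 0; 0 0 -0.06 0 0 0 0; 0 0 -0.08 0 0 0 0; 0 0 -0.087 0 0 0 0"
}}

```text
time_s: 2.7
tool_pos: [0.5785, -0.0387, 0.0821]
eef_rot: [-3.141, -0.001, 2.612]
force: [-0.3, -0.0, -0.2]
grip_width: 0.002
```

```bash
python3 look.py b
python3 - <<'E'
from h import *
t=-7.8
for nm,a,P0 in [('L',np.array([.6130,.0205]),247.5),('R',np.array([.5889,-.1541]),247.5)]:
    f=lambda ph:a+.067*np.array([np.cos(np.radians(ph+t)),np.sin(np.radians(ph+t))])
    for k in range(6):
        q=P0-22.5*k
        print(nm,q,f(q).round(4),[((f(q-4.5*j)-f(q))/.5).round(4).tolist()+[round(-4.5*j/180,4)] for j in range(1,6)])
    print(f(P0-135))
E
```

```text
2.7 [ 0.57851717 -0.0387139   0.08205743] 149.65690611602045 [-0.27779334 -0.03210694 -0.19775622]
L 247.5 [ 0.5792 -0.0373] [[-0.0089, 0.0057, -0.025], [-0.0173, 0.012, -0.05], [-0.0251, 0.019, -0.075], [-0.0324, 0.0266, -0.1], [-0.0391, 0.0347, -0.125]]
L 225.0 [ 0.5596 -0.02  ] [[-0.006, 0.0086, -0.025], [-0.0114, 0.0177, -0.05], [-0.016, 0.0272, -0.075], [-0.0198, 0.0369, -0.1], [-0.0229, 0.047, -0.125]]
L 202.5 [0.5482 0.0035] [[-0.0023, 0.0103, -0.025], [-0.0037, 0.0207, -0.05], [-0.0044, 0.0312, -0.075], [-0.0042, 0.0417, -0.1], [-0.0031, 0.0522, -0.125]]
L 180.0 [0.5466 0.0296] [[0.0018, 0.0104, -0.025], [0.0045, 0.0205, -0.05], [0.0079, 0.0305, -0.075], [0.0121, 0.0401, -0.1], [0.0171, 0.0494, -0.125]]
L 157.5 [0.5552 0.0543] [[0.0057, 0.0089, -0.025], [0.012, 0.0173, -0.05], [0.019, 0.0251, -0.075], [0.0266, 0.0324, -0.1], [0.0347, 0.0391, -0.125]]
L 135.0 [0.5725 0.0739] [[0.0086, 0.006, -0.025], [0.0177, 0.0114, -0.05], [0.0272, 0.016, -0.075], [0.0369, 0.0198, -0.1], [0.047, 0.0229, -0.125]]
[0.59599822 0.08530694]
R 247.5 [ 0.5551 -0.2119] [[-0.0089, 0.0057, -0.025], [-
[... 198 characters left out ...]
0.075], [-0.0198, 0.0369, -0.1], [-0.0229, 0.047, -0.125]]
R 202.5 [ 0.5241 -0.1711] [[-0.0023, 0.0103, -0.025], [-0.0037, 0.0207, -0.05], [-0.0044, 0.0312, -0.075], [-0.0042, 0.0417, -0.1], [-0.0031, 0.0522, -0.125]]
R 180.0 [ 0.5225 -0.145 ] [[0.0018, 0.0104, -0.025], [0.0045, 0.0205, -0.05], [0.0079, 0.0305, -0.075], [0.0121, 0.0401, -0.1], [0.0171, 0.0494, -0.125]]
R 157.5 [ 0.5311 -0.1203] [[0.0057, 0.0089, -0.025], [0.012, 0.0173, -0.05], [0.019, 0.0251, -0.075], [0.0266, 0.0324, -0.1], [0.0347, 0.0391, -0.125]]
R 135.0 [ 0.5484 -0.1007] [[0.0086, 0.006, -0.025], [0.0177, 0.0114, -0.05], [0.0272, 0.016, -0.075], [0.0369, 0.0198, -0.1], [0.047, 0.0229, -0.125]]
[ 0.57189822 -0.08929306]
```

View pics/wbm.png

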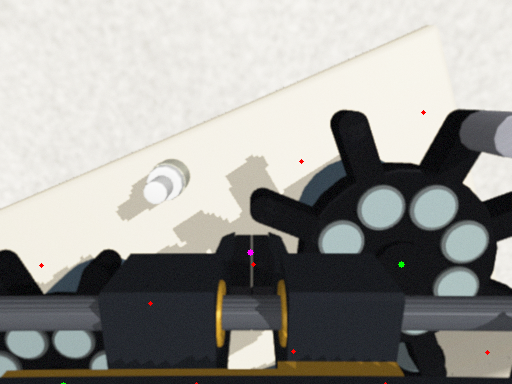

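The fingertip is in the gap, just behind the lobe at (280,205). I now turn the first click.

Emit:
{"name": "step_arm", "arguments": {
  "rows": "-0.0089 0.0057 0 0 0 -0.025 0; -0.0173 0.012 0 0 0 -0.05 0; -0.0251 0.019 0 0 0 -0.075 0; -0.0324 0.0266 0 0 0 -0.1 0; -0.0391 0.0347 0 0 0 -0.125 0"
}}

```text
time_s: 3.3
tool_pos: [0.5603, -0.0226, 0.0836]
eef_rot: [3.141, 0.002, 2.215]
force: [2.1, -3.3, -2.1]
grip_width: 0.007
```

Emit:
{"name": "step_arm", "arguments": {
  "rows": "-0.006 0.0086 0 0 0 -0.025 0; -0.0114 0.0177 0 0 0 -0.05 0; -0.016 0.0272 0 0 0 -0.075 0; -0.0198 0.0369 0 0 0 -0.1 0; -0.0229 0.047 0 0 0 -0.125 0"
}}

```text
time_s: 3.8
tool_pos: [0.5484, 0.0025, 0.0837]
eef_rot: [3.141, 0.0, 1.823]
force: [0.1, 0.1, -0.3]
grip_width: 0.007
```

```bash
python3 look.py c
```

```text
3.8 [0.5483968  0.00252841 0.08372376] 104.47434694720145 [ 0.07261561  0.0847863  -0.33026135]
```

View pics/wcm.png

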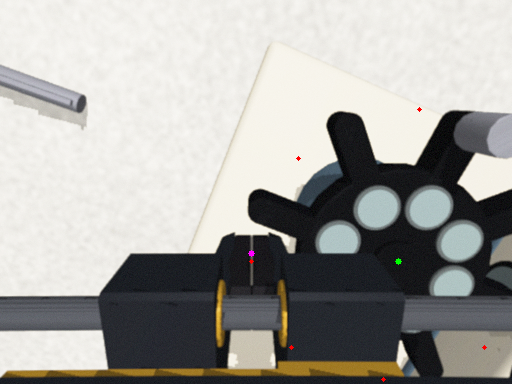

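The force peaked near 4 N and the view relative to the tool is unchanged, with the stud still at about (490,133). So the disc turned one click with the finger. Second click next.

Emit:
{"name": "step_arm", "arguments": {
  "rows": "-0.0023 0.0103 0 0 0 -0.025 0; -0.0037 0.0207 0 0 0 -0.05 0; -0.0044 0.0312 0 0 0 -0.075 0; -0.0042 0.0417 0 0 0 -0.1 0; -0.0031 0.0522 0 0 0 -0.125 0"
}}

```text
time_s: 4.4
tool_pos: [0.5466, 0.0265, 0.0834]
eef_rot: [-3.141, 0.002, 1.431]
force: [-0.8, -3.0, 0.5]
grip_width: 0.0
```

Emit:
{"name": "step_arm", "arguments": {
  "rows": "0.0018 0.0104 0 0 0 -0.025 0; 0.0045 0.0205 0 0 0 -0.05 0; 0.0079 0.0305 0 0 0 -0.075 0; 0.0121 0.0401 0 0 0 -0.1 0; 0.0171 0.0494 0 0 0 -0.125 0"
}}

```text
time_s: 4.9
tool_pos: [0.5555, 0.053, 0.0835]
eef_rot: [3.141, -0.0, 1.04]
force: [0.3, 0.3, -0.4]
grip_width: 0.005
```

```bash
python3 look.py d
```

```text
4.9 [0.55548141 0.05303667 0.08350791] 59.60633127453901 [ 0.33000817  0.31140208 -0.40603188]
```

View pics/wdm.png

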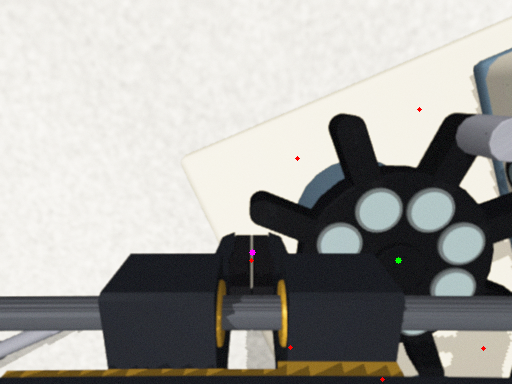

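Second click done: the stud at (490,137) is one lobe short of the housing, whose edge shows at about (495,90). Third click, then lift.

Emit:
{"name": "step_arm", "arguments": {
  "rows": "0.0057 0.0089 0 0 0 -0.025 0; 0.012 0.0173 0 0 0 -0.05 0; 0.019 0.0251 0 0 0 -0.075 0; 0.0266 0.0324 0 0 0 -0.1 0; 0.0347 0.0391 0 0 0 -0.125 0"
}}

```text
time_s: 5.5
tool_pos: [0.5714, 0.071, 0.0831]
eef_rot: [-3.141, 0.003, 0.648]
force: [-2.3, -3.1, 3.2]
grip_width: 0.004
```

Emit:
{"name": "step_arm", "arguments": {
  "rows": "0.0086 0.006 0 0 0 -0.025 0; 0.0177 0.0114 0 0 0 -0.05 0; 0.0272 0.016 0 0 0 -0.075 0; 0.0369 0.0198 0 0 0 -0.1 0; 0.047 0.0229 0 0 0 -0.125 0"
}}

```text
time_s: 6.0
tool_pos: [0.5961, 0.0836, 0.0832]
eef_rot: [-3.142, 0.0, 0.256]
force: [-0.4, 0.5, -0.2]
grip_width: 0.006
```

```bash
python3 look.py e
```

```text
6.0 [0.59606641 0.08358753 0.08324617] 14.679282196772968 [-0.38277177  0.54850666 -0.18361802]
```

View pics/wem.png

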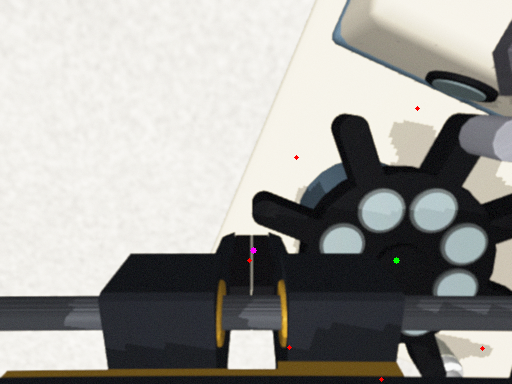

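The left stud at (490,137) now lies by the pointer at about (505,60). I lift and go over to the right disc.

Emit:
{"name": "step_arm", "arguments": {
  "rows": "0 0 0.04 0 0 0 0; 0 0 0.1 0 0 0 0; 0 0 0.16 0 0 0 0; 0 0 0.2 0 0 0 0; 0 0 0.2 0 0 0 0"
}}

```text
time_s: 6.6
tool_pos: [0.5977, 0.0837, 0.1862]
eef_rot: [3.141, -0.005, 0.259]
force: [0.4, 0.8, -0.8]
grip_width: 0.008
```

Emit:
{"name": "step_arm", "arguments": {
  "rows": "-0.005 -0.038 0 0 0 0.045 0; -0.01 -0.076 0 0 0 0.09 0; -0.015 -0.114 0 0 0 0.135 0; -0.02 -0.152 0 0 0 0.18 0; -0.025 -0.19 0 0 0 0.225 0"
}}

```text
time_s: 7.1
tool_pos: [0.5823, -0.0121, 0.1819]
eef_rot: [-3.14, 0.001, 0.972]
force: [0.5, 0.2, -0.6]
grip_width: 0.005
```

Emit:
{"name": "step_arm", "arguments": {
  "rows": "-0.005 -0.038 0 0 0 0.045 0; -0.01 -0.076 0 0 0 0.09 0; -0.015 -0.114 0 0 0 0.135 0; -0.02 -0.152 0 0 0 0.18 0; -0.025 -0.19 0 0 0 0.225 0"
}}

```text
time_s: 7.6
tool_pos: [0.5698, -0.107, 0.1819]
eef_rot: [-3.14, -0.0, 1.679]
force: [-0.9, 0.0, -0.5]
grip_width: 0.003
```

Emit:
{"name": "step_arm", "arguments": {
  "rows": "-0.006 -0.04 0 0 0 0.045 0; -0.012 -0.08 0 0 0 0.09 0; -0.018 -0.12 0 0 0 0.135 0; -0.024 -0.16 0 0 0 0.18 0; -0.032 -0.211 0 0 0 0.225 0"
}}

```text
time_s: 8.1
tool_pos: [0.5541, -0.2114, 0.182]
eef_rot: [-3.142, -0.002, 2.387]
force: [-0.0, -0.5, -0.3]
grip_width: 0.003
```

Emit:
{"name": "step_arm", "arguments": {
  "rows": "0 0 0 0 0 0.04 0; 0 0 0 0 0 0.075 0; 0 0 0 0 0 0.075 0; 0 0 0 0 0 0.075 0; 0 0 0 0 0 0.075 0"
}}

```text
time_s: 8.6
tool_pos: [0.5547, -0.2113, 0.1828]
eef_rot: [-3.142, -0.001, 2.611]
force: [-0.1, 0.7, 0.8]
grip_width: 0.005
```

```bash
python3 look.py f
```

```text
8.6 [ 0.55471428 -0.21130721  0.18283273] 149.60107876199197 [-0.05450639  0.72792924  0.78986588]
```

View pics/wfm.png

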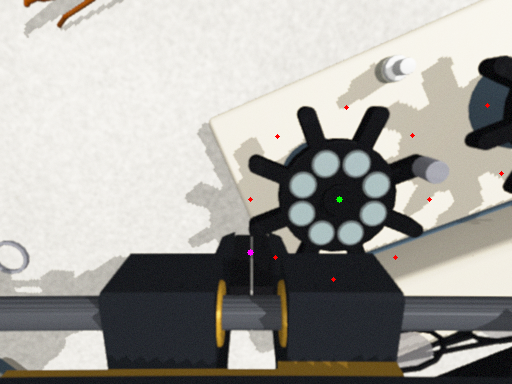

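View pics/tf.png

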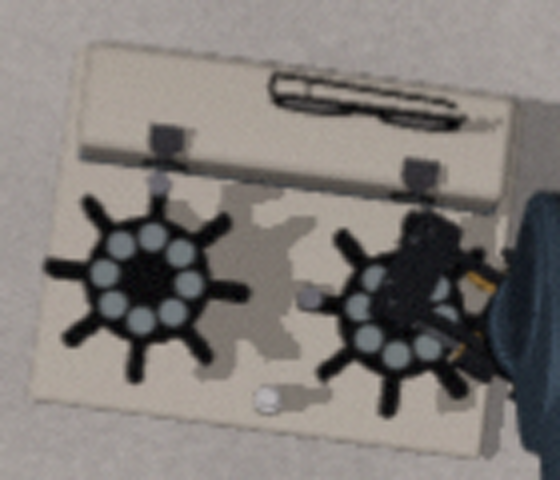

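The top view shows the left stud at its pointer (160,182), with the right stud at (310,298), two clicks short. I go down into the right disc's gap.

Emit:
{"name": "step_arm", "arguments": {
  "rows": "0 -0.001 -0.05 0 0 0 0; 0 -0.001 -0.1 0 0 0 0; 0 -0.001 -0.14 0 0 0 0; 0 -0.001 -0.18 0 0 0 0; 0 -0.001 -0.2 0 0 0 0"
}}

```text
time_s: 9.2
tool_pos: [0.5541, -0.2116, 0.0816]
eef_rot: [-3.141, -0.002, 2.612]
force: [0.7, -0.1, -0.3]
grip_width: 0.004
```

Emit:
{"name": "step_arm", "arguments": {
  "rows": "-0.0089 0.0057 0 0 0 -0.025 0; -0.0173 0.012 0 0 0 -0.05 0; -0.0251 0.019 0 0 0 -0.075 0; -0.0324 0.0266 0 0 0 -0.1 0; -0.0391 0.0347 0 0 0 -0.125 0"
}}

```text
time_s: 9.7
tool_pos: [0.5361, -0.196, 0.0838]
eef_rot: [3.141, 0.003, 2.215]
force: [1.8, -3.2, -2.9]
grip_width: 0.004
```

Emit:
{"name": "step_arm", "arguments": {
  "rows": "-0.006 0.0086 0 0 0 -0.025 0; -0.0114 0.0177 0 0 0 -0.05 0; -0.016 0.0272 0 0 0 -0.075 0; -0.0198 0.0369 0 0 0 -0.1 0; -0.0229 0.047 0 0 0 -0.125 0"
}}

```text
time_s: 10.2
tool_pos: [0.5243, -0.1709, 0.0837]
eef_rot: [3.141, 0.0, 1.823]
force: [0.1, -0.7, -0.3]
grip_width: 0.006
```

```bash
python3 look.py g
```

```text
10.2 [ 0.52433575 -0.17089827  0.08374107] 104.46268360725406 [ 0.09690152 -0.69703424 -0.32414886]
```

View pics/wgm.png

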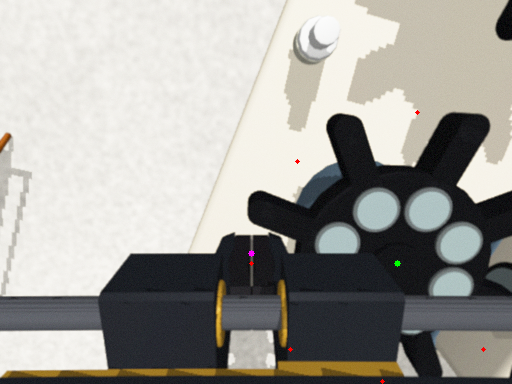

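View pics/tg.png

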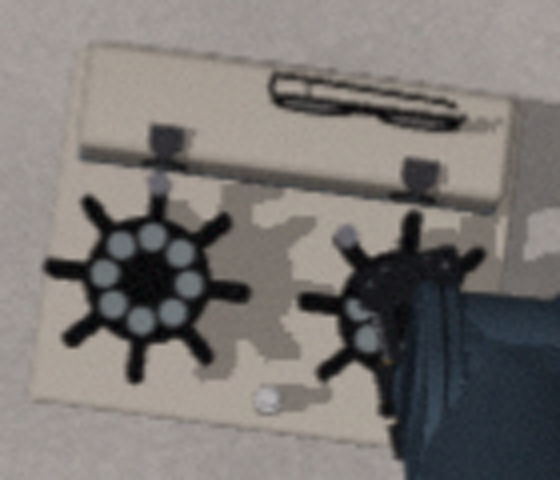

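The right stud is now at (346,236), one click short. I make the last click, then lift and move clear.

Emit:
{"name": "step_arm", "arguments": {
  "rows": "-0.0023 0.0103 0 0 0 -0.025 0; -0.0037 0.0207 0 0 0 -0.05 0; -0.0044 0.0312 0 0 0 -0.075 0; -0.0042 0.0417 0 0 0 -0.1 0; -0.0031 0.0522 0 0 0 -0.125 0"
}}

```text
time_s: 10.8
tool_pos: [0.5228, -0.1468, 0.0837]
eef_rot: [3.14, 0.002, 1.431]
force: [0.2, -2.7, -0.2]
grip_width: 0.005
```

Emit:
{"name": "step_arm", "arguments": {
  "rows": "0.0018 0.0104 0 0 0 -0.025 0; 0.0045 0.0205 0 0 0 -0.05 0; 0.0079 0.0305 0 0 0 -0.075 0; 0.0121 0.0401 0 0 0 -0.1 0; 0.0171 0.0494 0 0 0 -0.125 0"
}}

```text
time_s: 11.3
tool_pos: [0.5314, -0.1203, 0.0835]
eef_rot: [3.141, -0.0, 1.04]
force: [0.3, 0.5, -1.0]
grip_width: 0.007
```

Emit:
{"name": "step_arm", "arguments": {
  "rows": "0 0 0.04 0 0 0 0; 0 0 0.1 0 0 0 0; 0 0 0.18 0 0 0 0; 0 0 0.26 0 0 0 0; 0 0 0.3 0 0 0 0"
}}

```text
time_s: 11.8
tool_pos: [0.5326, -0.1209, 0.2371]
eef_rot: [3.137, -0.002, 1.043]
force: [0.3, 0.3, -0.4]
grip_width: 0.006
```

Emit:
{"name": "step_arm", "arguments": {
  "rows": "-0.02 -0.08 0 0 0 0 0; -0.04 -0.16 0 0 0 0 0; -0.06 -0.24 0 0 0 0 0; -0.08 -0.32 0 0 0 0 0; -0.1 -0.4 0 0 0 0 0"
}}

```text
time_s: 12.3
tool_pos: [0.4805, -0.3222, 0.2337]
eef_rot: [3.141, 0.0, 1.044]
force: [0.5, 0.6, -0.0]
grip_width: 0.004
```

```bash
python3 look.py h
python3 - <<'E'
from h import *
im=arm.get_image('top'); cv2.imwrite('pics/tfull.png',im); c=cam('top')
for nm,a in [('L',(.6130,.0205)),('R',(.5889,-.1541))]:
    t=np.radians(-7.8); p=proj(c,[a[0]+.064*np.cos(t),a[1]+.064*np.sin(t),.106]); print(nm,'expected stud px',p.round(1), 'crop', ((p-[205,95])*4).round())
E
```

```text
12.3 [ 0.48052212 -0.3221954   0.23371338] 59.79262608546935 [ 0.51171173  0.63719484 -0.01092183]
L expected stud px [244.2 140.1] crop [157. 180.]
R expected stud px [308.8 148.7] crop [415. 215.]
```

View pics/th.png

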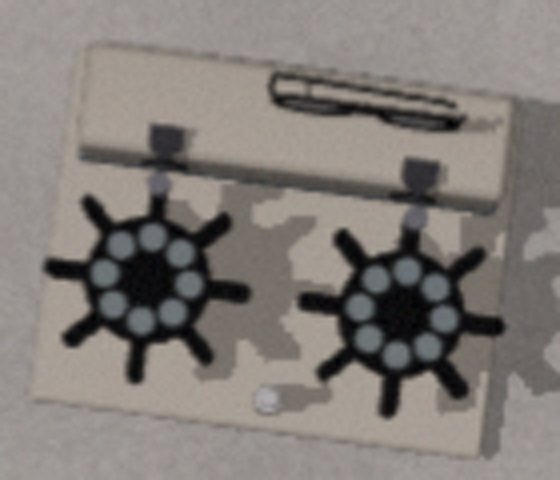

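View pics/tfull.png

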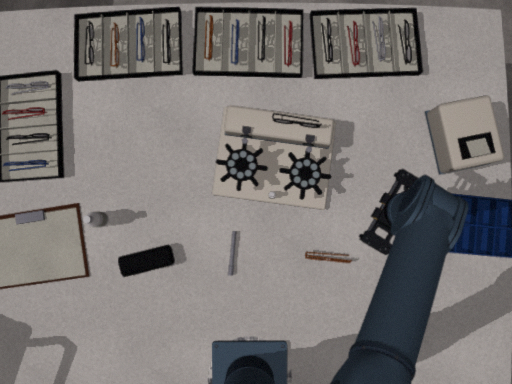

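Both studs are at their pointers: the left at crop (160,183) against (157,180) expected, the right at (415,217) against (415,215). The bystanders I can see are where they were, and the arm is clear.

```bash
python3 -c "
from bench import arm
print(arm.finish_job())"
```

```text
the job is handed in; nothing more can be done
None
```

Both discs now have their studs resting at their pointers, and the job was handed in after about 12.5 s of the 61 s allowed. With the gripper shut, I turned the left disc three clicks and the right disc two, clockwise. The fingertip followed the lobes round at about 0.05 m/s.

- **Force:** the readings, taken every half second, showed at most about 5 N at the wrist.
- **Studs:** the last top picture has both within about 1 pixel of where a stud at the pointer should appear. The picture checks after the clicks showed neither stud going past its pointer.
- **Bystanders:** the bottle, spectacles, case, spray and penlight look unmoved. In that last picture the arm hid the lens ring. It lies flat, 5 mm high, and the tool passed well above it.
- **Arm:** the tool was clear of everything when I handed in, and no check failed or disagreed.

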